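# Lock the shaft with its slotted disc and bar

### The job

Lock the shaft on the bench: with your fingertips push the turning pin round until the slot of the disc lines up with the bar, then push the bar by its upright post right through the slot into the keeper, until the post stops at the strap. Only push: do not lift the bar, and leave the things lying about undisturbed. Finish with the bar fully home and your hand clear.

Things in the scene. Friction and masses are not known exactly. Their poses are not given: they have to be found in the camera images.
- lock_base: Shaft lock fixed to the bench (all mm): aluminium plate 250x84x8 carrying a slotted disc, a straight channel and a keeper. Origin on the disc's axis at bench height; x along the channel, the way the bar is pushed, y left of it, z up. Plate x -190 to 60. Channel x -188 to -38 centred on y=0, inside 15 wide, outside 31, sides' tops z=23, open above but for the strap
- strap (a point): Centre of the steel strap that bridges the channel beside the disc, at its top: lock_base x=-53, z=30 (screw heads to 32). It is 30 along x, 39 along y; its tail edge (x=-68) stops the bar's post
- keeper (a point): Centre of the top of the keeper, a steel gate beyond the disc that takes the bar's nose: lock_base x=46 (37 to 55), y +-23, top z=30 (screw heads to 32), opening 18 wide on y=0
- lock_disc (a joint): Angle of the steel disc about the upright axis at lock_base's origin, rad, counter-clockwise from above positive, stops at -0.8 and 1.35. 0: slot along lock_base's x, in line with the bar. Starts at 0.55 to 1.2, so it is to be turned clockwise; stays where left (friction 0.03 N m). Disc 64 mm across, top z=29 mm; slot right across, 16 mm wide, mouths bevelled
- turning_pin (a point): Centre of the top end (z=62) of the upright steel turning pin on the disc: round, 12 across, standing 33 above the disc's top (a collar 16 across, 1.5 high at its foot), 23.5 from the disc's axis, at right angles to the slot. With the disc at angle q it is at lock_base x=23.5*sin(q), y=-23.5*cos(q): on the -y side when lined up
- lock_bar: Loose square steel bar 12x12x133, about 180 g, in the channel, held down by the strap; slides with 1 to 2 N, stays where left. Origin under its post, on the underside (z=12); x towards the nose. Runs from x=-7 to the nose at 126, which tapers over its last 10 to 5 wide. Post starts at lock_base x=-176 to -166 (nose 8 to 18 short of the disc), home at x=-74, where it meets the strap
- bar_post (a point): Centre of the top end (62 above the bench) of the upright round post on the bar's tail: 12 across, rising 38 above the bar; to be pushed from its tail side towards the disc. Nothing stands behind it; below z=23 the channel's sides flank it
- bar_nose (a point): Middle of the bar's nose tip (18 above the bench). At lock_base x=+52 when home: right across the disc and inside the keeper
- heat_sink_mid (a point): finned aluminium heat sink 32x32x20, loose beside the lock: its centre half-way up; to be left alone
- small_jar_mid (a point): amber sample jar with black cap, 21 across, 32 tall, loose beside the lock: its centre half-way up; to be left alone
- usb_stick_mid (a point): black memory stick 17x52x8, loose beside the lock: its centre half-way up; to be left alone
- side_cutters_mid (a point): red-handled side cutters 34x113x10, lying loose to the right: its centre half-way up; to be left alone
- solder_spool_mid (a point): white spool of solder 49x68x36, loose to the left: its centre half-way up; to be left alone
- tape_roll_mid (a point): roll of tan tape, 52 across, 24 tall, loose to the left: its centre half-way up; to be left alone

How it is judged:
On the way, in this order (a step that is already met when the one before it is completed fails the run):
1. the disc's slot is lined up with the bar (within 0.2 rad) before the bar's nose is more than a little way into the slot (value of joint lock_disc between -0.2 and 0.2 rad and x of bar_nose in the frame of lock_base below -0.02 m), for 0.1 s.
2. the bar has gone right across the disc and its nose is in the keeper (x of bar_nose in the frame of lock_base above 0.04 m and y of bar_nose in the frame of lock_base between -0.007 and 0.007 m), for 0.1 s.
At the end, for the whole second after the job is handed in: The bar lies at rest in the channel, through the disc's slot (disc within 0.15 rad of line) and the keeper, its nose at least 46 mm past the disc's axis, that is within 6 mm of its stop at 52 mm (x of bar_nose in the frame of lock_base above 0.046 m and y of bar_nose in the frame of lock_base between -0.007 and 0.007 m and value of joint lock_disc between -0.15 and 0.15 rad and z of bar_nose in the frame of lock_base between 0.013 and 0.023 m and angle between the x axis of lock_bar and the x axis of lock_base, either way round below 0.1 rad and linear speed of lock_bar below 0.01 m/s); the robot touches nothing.
It fails at once if the bar is lifted by more than 8 mm (z of lock_bar in the frame of lock_base above 0.02 m or z of bar_nose in the frame of lock_base above 0.026 m).
It fails at once if a thing lying about is moved or lifted by more than 20 mm (distance of any of heat_sink_mid, small_jar_mid, usb_stick_mid, side_cutters_mid, solder_spool_mid, tape_roll_mid from where it was at the start of the episode above 0.02 m).
It also fails if it takes over 45 s, if anything falls off the work surface, if the arm or the gripper's body presses on something with over 40 N, if the wrist force passes 120 N, or if a joint passes its speed limit or range.

### The arm

A 6-joint arm with a two-finger parallel gripper is mounted at the origin on a cart in front of the work surface, level with it; the furniture and walls round the work are solid. World frame = base frame: x ahead of the robot, y to its left, z up, the work surface at z = 0. Lengths are in m, angles in rad, forces in N, time in s.
With the tool pointing down it reaches from about 0.4 to 0.925 m from the base axis. Payload 12.5 kg.
Tool frame: the origin (TCP) lies on the front face of the gripper's body, between the roots of the fingers; the fingertips stand 78 mm ahead of it and the grasp point (between the pads) lies 59 mm ahead of it; z points along the fingers, x is the direction in which the jaws open and shut, and the axes are right-handed (so a half turn about z gives the same grasp; the last joint's range is limited). The gripper opens to 95 mm and grips with 3 to 60 N. Pads are 20 mm wide; open, the fingers measure 119 mm over their backs; the gripper's body (75 mm by 180 mm) begins 59 mm behind the grasp point.
Start: joints at [1.243, 0.491, 1.559, -0, 1.092, -0.106], TCP at [0.137, 0.61, 0.292] pointing down, gripper open.
Joint ranges: [-3.1, 3.1], [-0.84, 2.19], [0.05, 2.79], [-1.13, 4.28], [0.06, 2.93], [-2.69, 2.69]. Speed limits (rad/s): [2.22, 2.22, 2.79, 3.14, 3.14, 3.14].

### API

Orientations are given as a unit quaternion [w, x, y, z].
In Python, from bench import bot gives the robot as it stands.
- The arm moves only by the tool jog_arm, never from a script. Its argument "steps" is a list of rows, each a list of 5 numbers: the opening, from 0 (shut) to 1 (fully open), then the shift along the tool's x, y, z in cm, then the turn about the tool's z in degrees. In form: [[jaw, tx, ty, tz, turn], ...]. A call has 1 to 5 rows; each row shifts and turns the pose as measured when the row begins, along the tool's axes as they then stand; what a row does not reach is not made up. A row lasts 1/8 s, in which the tool goes at most 62.5 mm and 10.7 degrees, less where a joint would pass 70% of its speed; a pose out of reach is approached as far as the arm can. A call is refused whole if a number of a shift passes 6.25 or a number of a turn 10.7, either way. A call with a gripper value outside its range is refused whole. The fingers move at their own pace and stop on an object; "squeeze" is the grip in N (left out, the last holds). Time passes only in rows, so rows that do not move let the fingers close. It gives the time, the measured TCP pose, the force and the opening at its end, in the units of the state.
- bot.get_state(): the state, without advancing time (a new reading comes with each control period).
- bot.grab_frame(name): name is "side" or "top" or "wrist"; returns the picture (420x560x3 uint8, red, green, blue); there is no depth.
- bot.camera_model(name): a dict with "vertical_fov" (degrees; the focal length in pixels is half the picture's height over the tangent of half this angle, whatever the lens; pixels are square), "cx", "cy" (the principal point, pixels), "distortion" ([k1, k2, p1, p2, k3] as OpenCV has them; the pictures are not rectified), "rvec" (rotation vector, rad) and "tvec" (3), from world to camera coordinates, as OpenCV has them. Camera axes: x right, y down, z forward; pixel columns grow to the right and rows downward; lengths in m; the calibration is good to about 2 mm. A picture is of the moment at which its call begins: read the wrist's pose just before it. camera_model takes no time and is no camera call; for the wrist camera it gives the pose at the moment of the call.
- bot.hand_in(): hands the job in, once; it reports no verdict.
The state is a dict: "time_s": time; "qpos": joint angles; "joint_vel": joint speeds; "joint_efforts": joint torques, N m; "eef_pos": TCP position; "orientation": TCP orientation; "contact_force": force on the tool from outside, world axes, zero at the start; "ft_torque": the same for the moment, N m; "width": finger opening in m.
Only numpy, scipy, OpenCV 4.12 (cv2) and the standard library are available. Lean on these libraries where they do the work, as an engineer would, in place of code of your own. Each camera call takes 0.05 s, during which the arm holds its last target.

## Working session

There is one attempt and no reset: what is moved stays moved. The work goes in short steps, Python scripts to look and compute and a tool call to move; the robot and the scene stay as the last step left them, time stands still between calls to the robot, and variables do not carry over. Pictures are saved under pics/ and viewed, and the job is handed in when it is done.

Besides the shell and the picture viewer there is one more tool, called after "Emit:" as name(argument=value, ...) on one line, values as JSON. jog_arm: Moves the arm, as the interface text tells. Its arguments: {"type":"object","properties":{"steps":{"type":"array"},"squeeze":{"type":"number"}},"required":["steps"]}

```bash
mkdir -p pics; ls; python3 - <<'E'
from bench import bot
import cv2
s=bot.get_state()
for k,v in s.items(): print(k,v)
for n in ("side","top","wrist"):
    print(n,bot.camera_model(n))
    cv2.imwrite(f"pics/{n}0.png",bot.grab_frame(n)[:,:,::-1])
E
```

```text
pics
time_s 0.0
qpos [ 1.24339791e+00  4.91557296e-01  1.55948743e+00  3.16895705e-06
  1.09166536e+00 -1.05615279e-01]
joint_vel [-0.00025117 -0.00077997  0.00164531 -0.00151527 -0.00092797 -0.00105317]
joint_efforts [ 1.90468840e-03 -6.12632990e+01 -2.58190960e+01  6.92763110e-02
  4.80861089e-02 -1.13570204e-04]
eef_pos [0.1374134  0.60953543 0.29165002]
orientation [ 2.99797544e-04  7.81015517e-01  6.24511369e-01 -4.71478554e-04]
contact_force [ 0.20870022  0.23975833 -0.36745483]
ft_torque [3.72596307e-03 8.03130772e-05 1.95630995e-02]
width 0.0953125045903516
side {'vertical_fov': 56.86119249868972, 'cx': 284.52491138243215, 'cy': 211.0246483890487, 'distortion': array([0.00212517, 0.        , 0.        , 0.        , 0.        ]), 'rvec': array([ 2.05296793, -0.44212928,  0.28335409]), 'tvec': array([-0.58497427,  0.02163372,  0.93626414])}
top {'vertical_fov': 56.41446467917489, 'cx': 281.08789281508945, 'cy': 208.28436128321314, 'distortion': array([-0.07664425,  0.        ,  0.        ,  0.        ,  0.        ]), 'rvec': array([ 2.20320501, -2.16190828,  0.07368215]), 'tvec': array([-0.30248251,  0.49416824,  0.86966636])}
wrist {'vertical_fov': 61.88686505008439, 'cx': 276.27773072849, 'cy': 209.24605221079347, 'distortion': array([0.00245159, 0.        , 0.        , 0.        , 0.        ]), 'rvec': array([-2.26348445, -1.80810116, -0.27000578]), 'tvec': array([-0.62430264, -0.03328478,  0.3930644 ])}
```

View pics/side0.png

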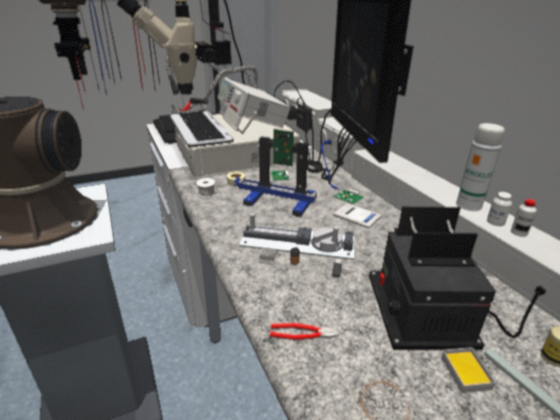

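View pics/top0.png

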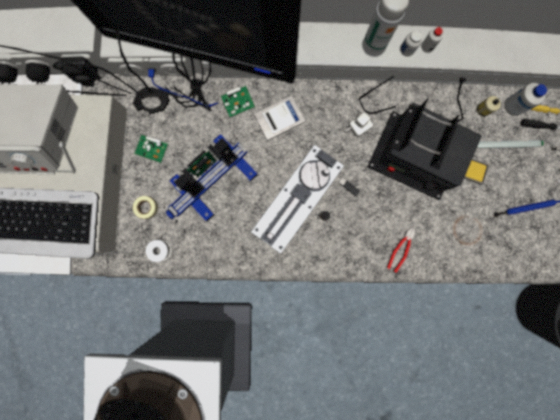

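View pics/wrist0.png

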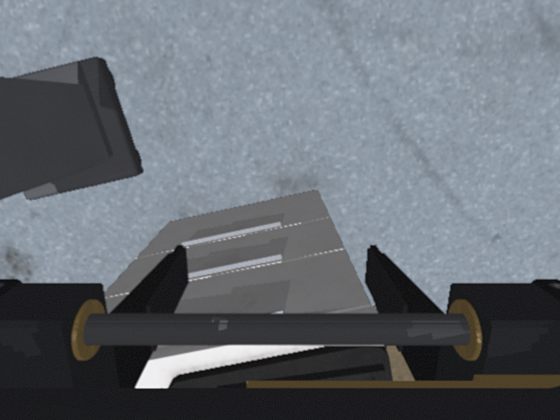

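The top picture shows the lock plate at roughly (298,198), with its disc near (315,175) and its tail end near (265,238). The heat sink should be near it, the jar is at (324,215) and the stick at (349,187). I'll zoom in on both views.

```bash
cat > h.py <<'E'
import numpy as np, cv2
from bench import bot
def K(m,h=420):
    f=h/2/np.tan(np.radians(m['vertical_fov'])/2)
    return np.array([[f,0,m['cx']],[0,f,m['cy']],[0,0,1.]])
def px2w(m,uv,z):
    uv=np.array(uv,float).reshape(-1,1,2)
    n=cv2.undistortPoints(uv,K(m),m['distortion'])[:,0]
    R=cv2.Rodrigues(m['rvec'])[0]; c=-R.T@m['tvec']
    d=np.c_[n,np.ones(len(n))]@R
    return c+d*((z-c[2])/d[:,2])[:,None]
def w2px(m,P):
    return cv2.projectPoints(np.array(P,float).reshape(-1,1,3),m['rvec'],m['tvec'],K(m),m['distortion'])[0][:,0]
def crop(img,x0,y0,x1,y1,s,fn):
    c=cv2.resize(img[y0:y1,x0:x1,::-1],None,fx=s,fy=s,interpolation=cv2.INTER_CUBIC)
    cv2.imwrite(fn,c)
E
python3 - <<'E'
from h import *
a=cv2.imread('pics/top0.png')[:,:,::-1]; crop(a,235,135,375,260,5,'pics/top0c.png')
a=cv2.imread('pics/side0.png')[:,:,::-1]; crop(a,230,205,370,285,5,'pics/side0c.png')
E
```

```text
(no output)
```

View pics/top0c.png

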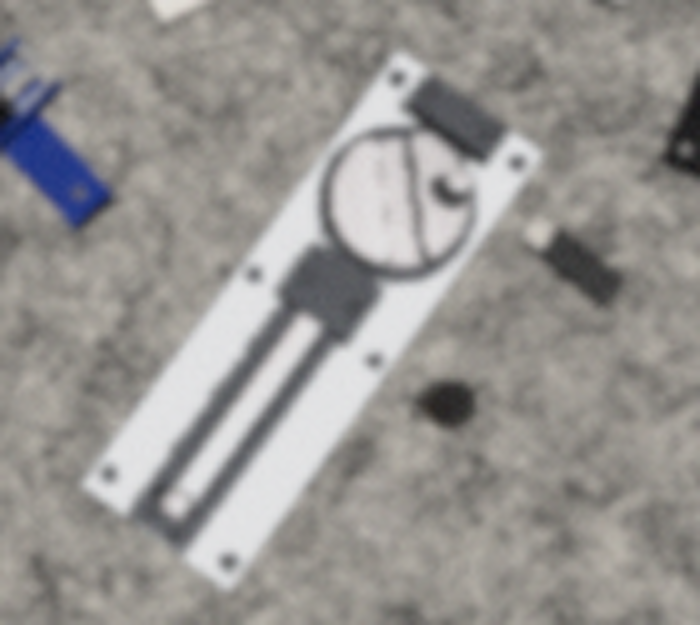

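View pics/side0c.png

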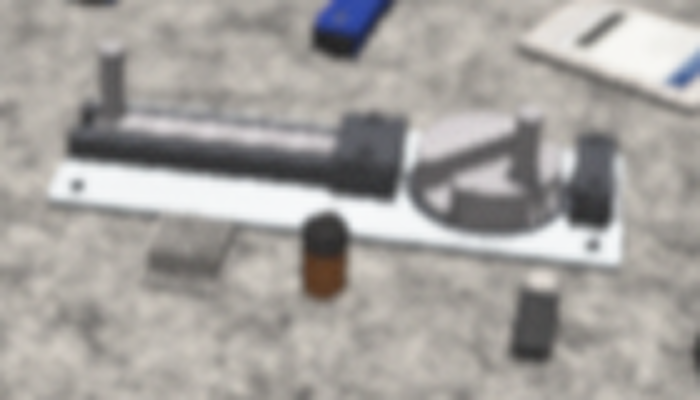

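The top crop shows the plate corners at (400,50), (540,155), (85,487) and (230,590), the disc at (400,202), the pin at about (450,190), and the post at about (180,500). The side crop shows the post top at (112,48) and the pin top at (530,112). It also shows the heat sink at (190,250), the jar at (325,255) and the stick at (537,320), all on the -y side of the lock.

```bash
cat >> h.py <<'E'
E
python3 - <<'E'
from h import *
t=bot.camera_model('top'); s=bot.camera_model('side')
T=lambda p:np.array(p,float)/5+[235,135]
S=lambda p:np.array(p,float)/5+[230,205]
loc=np.array([[60,42],[60,-42],[-190,42],[-190,-42]])/1000
W=px2w(t,T([[400,50],[541,155],[83,487],[230,590]]),.008)[:,:2]
def fit(W):
    a=loc-loc.mean(0); b=W-W.mean(0)
    th=np.arctan2((a[:,0]*b[:,1]-a[:,1]*b[:,0]).sum(),(a*b).sum())
    R=np.array([[np.cos(th),-np.sin(th)],[np.sin(th),np.cos(th)]])
    o=W.mean(0)-R@loc.mean(0)
    print('th',th,np.degrees(th),'o',o,'res mm',1000*(W-(loc@R.T+o)).round(4))
    return th,R,o
th,R,o=fit(W)
def show(n,w): print(n,w[:2].round(4),'local mm',(1000*R.T@(w[:2]-o)).round(1))
show('disc top',px2w(t,T([400,202]),.029)[0])
show('pin top',px2w(t,T([452,188]),.062)[0])
show('post top',px2w(t,T([180,500]),.062)[0])
# side
show('S post',px2w(s,S([112,46]),.062)[0]); show('S pin',px2w(s,S([530,110]),.062)[0])
Ws=px2w(s,S([[622,265],[48,205]]),.008); [show('S corner',w) for w in Ws]
show('S sink',px2w(s,S([192,245]),.015)[0]);show('S jar',px2w(s,S([325,255]),.016)[0]);show('S usb',px2w(s,S([537,315]),.004)[0])
show('T jar',px2w(t,T([447,403]),.032)[0]);show('T usb',px2w(t,T([578,262]),.008)[0])
np.savez('pose.npz',th=th,o=o)
E
```

```text
th -0.60572257455305 -34.705347077688124 o [ 0.5766905  -0.36832641] res mm [[-0.7 -1. ]
 [-0.9  2.3]
 [-0.3 -1.2]
 [ 2.  -0.1]]
disc top [ 0.5746 -0.368 ] local mm [-1.9 -1. ]
pin top [ 0.5759 -0.3879] local mm [ 10.5 -16.5]
post top [ 0.4388 -0.2728] local mm [-167.7    0. ]
S post [ 0.4389 -0.2728] local mm [-167.7    0. ]
S pin [ 0.5812 -0.3918] local mm [ 17.1 -16.7]
S corner [ 0.602 -0.44 ] local mm [ 61.6 -44.5]
S corner [ 0.3963 -0.3033] local mm [-185.3  -49.2]
S sink [ 0.4385 -0.3642] local mm [-115.9  -75.2]
S jar [ 0.4857 -0.3937] local mm [-60.3 -72.7]
S usb [ 0.5543 -0.4504] local mm [ 28.3 -80.2]
T jar [ 0.4842 -0.3898] local mm [-63.8 -70.3]
T usb [ 0.5517 -0.4521] local mm [ 27.1 -83.1]
```

Top and side agree to within a few mm. The pin is at about local (17,-16.6), so q≈0.8, and the post is at x≈-168. Before planning the path I'll check the obstacles and their heights.

```bash
python3 - <<'E'
from h import *
t=bot.camera_model('top'); s=bot.camera_model('side')
d=np.load('pose.npz');o=d['o'];th=float(d['th'])
R=np.array([[np.cos(th),-np.sin(th)],[np.sin(th),np.cos(th)]])
im={n:cv2.imread(f'pics/{n}0.png') for n in('top','side')}
for n,m in(('top',t),('side',s)):
    a=im[n].copy()
    for z,c in((0.,(0,255,255)),(.2,(0,0,255))):
        for x in np.arange(.3,.9,.1):
            for y in np.arange(-.7,.8,.1):
                p=w2px(m,[x,y,z])[0]
                if 0<=p[0]<560 and 0<=p[1]<420:
                    cv2.circle(a,tuple(int(v) for v in p),2,c,-1)
                    if abs(y)<.01 or abs(x-.5)<.01: cv2.putText(a,f'{x:.1f},{y:.1f}',tuple(int(v) for v in p),0,.3,c,1)
    cv2.imwrite(f'pics/grid_{n}.png',a)
E
```

```text
(no output)
```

View pics/grid_top.png

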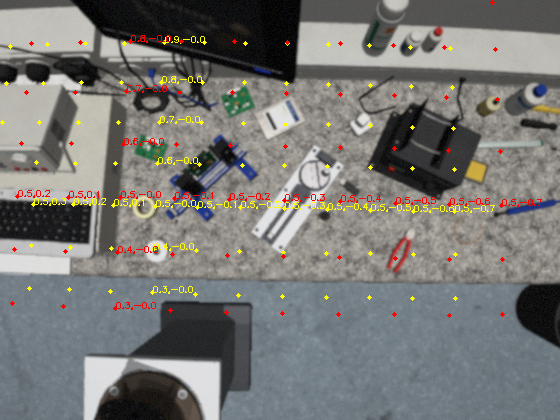

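View pics/grid_side.png

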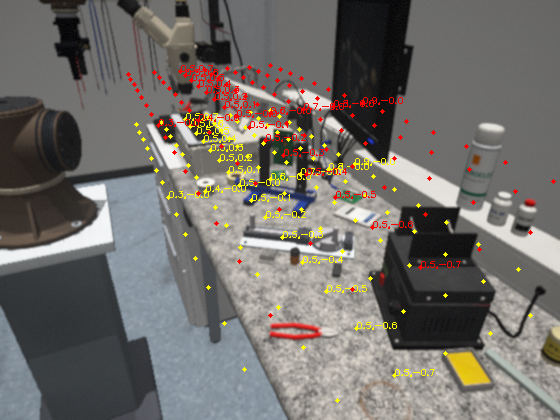

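Path plan: raise, turn by about 21.8° so that tool x lies along lock y, then swing round close to the base to clear the instruments at y>0.05.

Emit:
jog_arm(steps=[[0,0,0,-5,10.7],[0,0,0,-5,10.7]])

```text
time_s: 0.4
eef_pos: [0.1373, 0.6092, 0.3898]
orientation: [0.003, 0.885, 0.466, -0.003]
contact_force: [-0.7, 0.4, 0.8]
width: 0.0807
```

```bash
cat >> h.py <<'E'
def pose():
    s=bot.get_state(); w,x,y,z=s['orientation']
    from scipy.spatial.transform import Rotation as Ro
    Rm=Ro.from_quat([x,y,z,w]).as_matrix()
    return s,s['eef_pos'],Rm
def lock():
    d=np.load('pose.npz');th=float(d['th'])
    return d['o'],np.array([[np.cos(th),-np.sin(th)],[np.sin(th),np.cos(th)]]),th
def plan(wps):
    "world waypoints -> cm steps in tool frame"
    s,p,Rm=pose(); p=p.copy()
    for w in wps:
        d=Rm.T@(np.array(w)-p)*100; n=int(np.ceil(np.abs(d).max()/6.1)); print(w,'n',n,'per row',(d/n).round(2)); p=np.array(w)
def stat():
    s,p,Rm=pose(); o,R,th=lock()
    a=np.arctan2(Rm[1,0],Rm[0,0])
    print('t',round(s['time_s'],2),'tcp',p.round(4),'local mm',(1000*R.T@(p[:2]-o)).round(1),'tipz',round(p[2]-.078,4),'turn needed deg',round(np.degrees(a-(th+np.pi/2)),2),'zaxis',Rm[:,2].round(3),'q',s['qpos'].round(2),'F',s['contact_force'].round(1),'w',s['width'])
E
python3 - <<'E'
from h import *
stat()
plan([(.13,.44,.39),(.29,.36,.38),(.40,.22,.38),(.44,0,.38),(.45,-.2,.36),(.55,-.32,.3)])
E
```

```text
t 0.4 tcp [0.1373 0.6092 0.3898] local mm [-917.7  553.4] tipz 0.3118 turn needed deg 0.21 zaxis [-0.003 -0.009 -1.   ] q [1.24 0.42 1.42 0.   1.32 0.27] F [-0.7  0.4  0.8] w 0.08066957886952904
(0.13, 0.44, 0.39) n 3 per row [-4.79  2.99  0.05]
(0.29, 0.36, 0.38) n 3 per row [0.83 5.9  0.34]
(0.4, 0.22, 0.38) n 3 per row [-1.77  5.66  0.03]
(0.44, 0, 0.38) n 3 per row [-5.29  5.25  0.06]
(0.45, -0.2, 0.36) n 3 per row [-5.3   4.05  0.73]
(0.55, -0.32, 0.3) n 3 per row [-1.39  5.01  2.03]
```

Emit:
jog_arm(steps=[[0,-4.8,3,0,0],[0,-4.8,3,0,0],[0,-4.8,3,0,0],[0,0.8,5.9,0.3,0],[0,0.8,5.9,0.3,0]])

```text
time_s: 1.02
eef_pos: [0.2351, 0.3813, 0.3882]
orientation: [0.001, 0.884, 0.467, -0.0]
contact_force: [0.8, 0.1, 0.5]
width: 0.0301
```

Emit:
jog_arm(steps=[[0,0.8,5.9,0.3,0],[0,-1.8,5.7,0,0],[0,-1.8,5.7,0,0],[0,-1.8,5.7,0,0]])

```text
time_s: 1.52
eef_pos: [0.4042, 0.208, 0.3851]
orientation: [0.0, 0.884, 0.468, 0.0]
contact_force: [2.0, 0.8, -0.2]
width: 0.0003
```

```bash
sed -i 's/np.abs(d).max()\/6.1/np.linalg.norm(d)\/6.1/' h.py; python3 - <<'E'
from h import *
stat()
plan([(.44,0,.38),(.45,-.2,.36),(.55,-.32,.3)])
E
```

```text
t 1.52 tcp [0.4042 0.208  0.3851] local mm [-470.   375.6] tipz 0.3071 turn needed deg 0.45 zaxis [ 0.001 -0.001 -1.   ] q [ 0.33  0.15  1.82 -0.    1.18 -0.64] F [ 2.   0.8 -0.2] w 0.00034809858989211776
(0.44, 0, 0.38) n 4 per row [-3.79  3.67  0.13]
(0.45, -0.2, 0.36) n 4 per row [-3.99  3.02  0.5 ]
(0.55, -0.32, 0.3) n 3 per row [-1.43  5.    2.  ]
```

Emit:
jog_arm(steps=[[0,-3.8,3.7,0.1,0],[0,-3.8,3.7,0.1,0],[0,-3.8,3.7,0.1,0],[0,-3.8,3.7,0.1,0]])

```text
time_s: 2.02
eef_pos: [0.4425, -0.0082, 0.3806]
orientation: [0.0, 0.884, 0.467, 0.0]
contact_force: [0.3, 0.1, 0.6]
width: 0.0008
```

Emit:
jog_arm(steps=[[0,-4,3,0.5,0],[0,-4,3,0.5,0],[0,-4,3,0.5,0],[0,-4,3,0.5,0]])

```text
time_s: 2.52
eef_pos: [0.4507, -0.2153, 0.3603]
orientation: [0.001, 0.884, 0.467, 0.0]
contact_force: [0.5, -0.3, 0.6]
width: 0.0003
```

```bash
python3 - <<'E'
from h import *
stat()
m=bot.camera_model('wrist')
R=cv2.Rodrigues(m['rvec'])[0]; print(-R.T@m['tvec'],R[2])
cv2.imwrite('pics/wrist1.png',bot.grab_frame('wrist')[:,:,::-1])
E
```

```text
t 2.52 tcp [ 0.4507 -0.2153  0.3603] local mm [-190.7   54.1] tipz 0.2823 turn needed deg 0.35 zaxis [ 0.001 -0.001 -1.   ] q [-0.58  0.24  1.76  0.    1.14 -1.55] F [ 0.5 -0.3  0.6] w 0.0003457708762407805
[ 0.38242826 -0.16888112  0.45378499] [ 0.24291308 -0.16542985 -0.95583796]
```

View pics/wrist1.png

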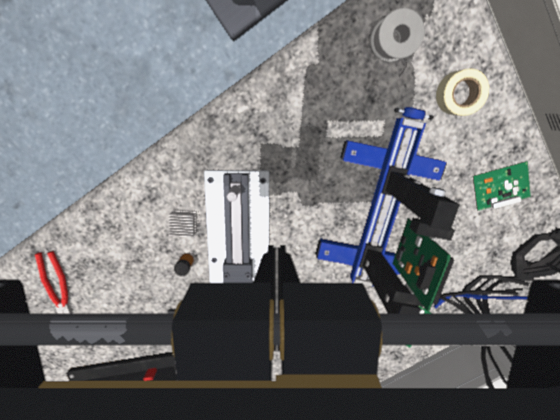

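The wrist view shows the lock tail, with plate corners at about (206,171) and (269,172) and the post near (234,190). The blue stand lies well off to lock +y. I'll overlay the fitted lock model to check it.

```bash
cat >> h.py <<'E'
def L(x,y,z):
    o,R,th=lock(); w=o+R@np.array([x,y])/1000; return [w[0],w[1],z/1000]
def overlay(img,m,q=None,px=None):
    a=img.copy()
    def pl(pts,c,cl=True):
        p=w2px(m,pts); cv2.polylines(a,[np.round(p*8).astype(int)],cl,c,1,cv2.LINE_AA,3)
    pl([L(*v,8) for v in((60,42),(60,-42),(-190,-42),(-190,42))],(0,255,0))
    pl([L(*v,23) for v in((-38,15.5),(-38,-15.5),(-188,-15.5),(-188,15.5))],(255,255,0))
    pl([L(*v,30) for v in((-68,19.5),(-68,-19.5),(-38,-19.5),(-38,19.5))],(0,255,255))
    pl([L(*v,30) for v in((37,23),(37,-23),(55,-23),(55,23))],(0,255,255))
    pl([L(32*np.cos(t),32*np.sin(t),29) for t in np.linspace(0,6.28,40)],(255,0,0))
    if q is not None: pl([L(23.5*np.sin(q)+6*np.cos(t),-23.5*np.cos(q)+6*np.sin(t),62) for t in np.linspace(0,6.28,20)],(0,0,255))
    if px is not None: pl([L(px+6*np.cos(t),6*np.sin(t),62) for t in np.linspace(0,6.28,20)],(0,0,255))
    return a
E
python3 - <<'E'
from h import *
m=bot.camera_model('wrist')
a=cv2.imread('pics/wrist1.png'); a=overlay(a,m,.8,-168)
crop(a[:,:,::-1],160,150,320,270,5,'pics/ov1.png')
a=overlay(cv2.imread('pics/top0.png'),bot.camera_model('top'),.8,-168)
crop(a[:,:,::-1],235,135,375,260,5,'pics/ov2.png')
a=overlay(cv2.imread('pics/side0.png'),bot.camera_model('side'),.8,-168)
crop(a[:,:,::-1],230,205,370,285,5,'pics/ov3.png')
E
```

```text
(no output)
```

View pics/ov1.png

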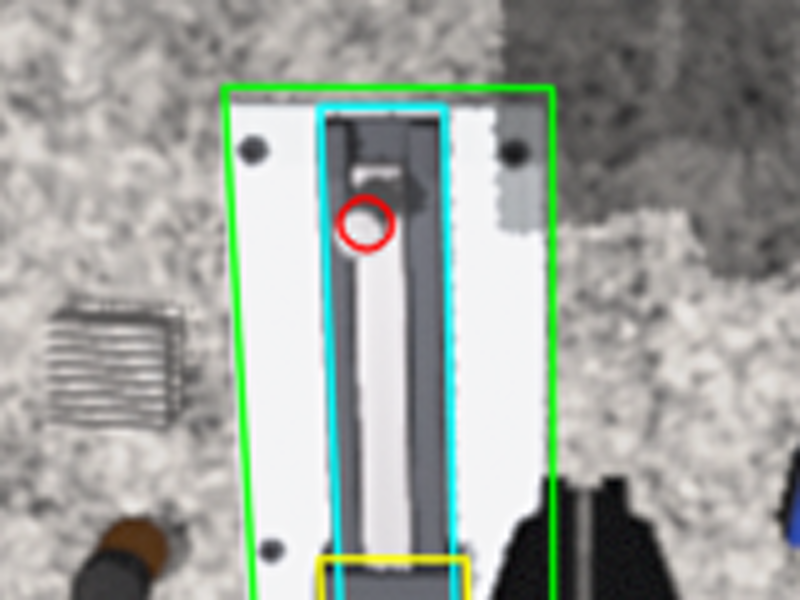

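View pics/ov2.png

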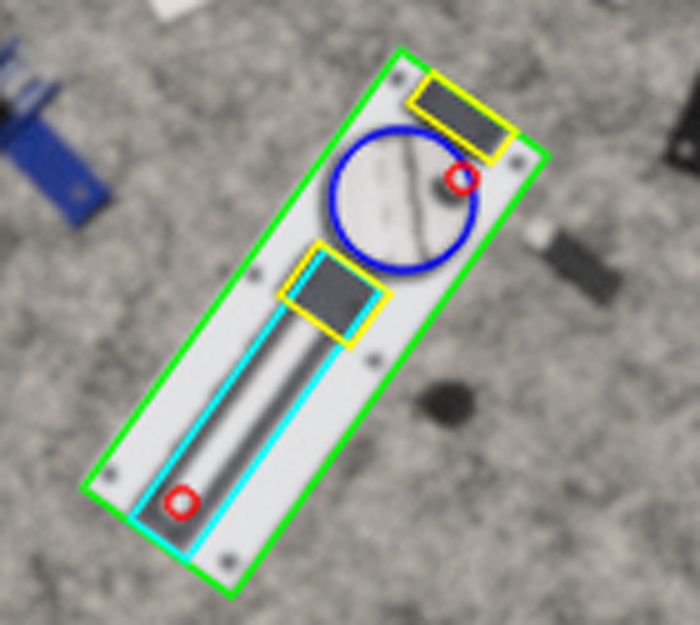

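View pics/ov3.png

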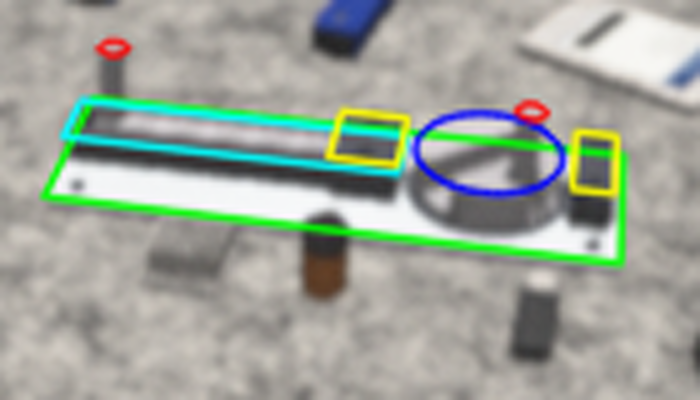

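The wrist and side overlays both say the lock sits about 2 mm further along +x than the fit, so I'll correct for that. Next I'll move above the far side of the pin, at local (40,-22).

```bash
python3 - <<'E'
from h import *
o,R,th=lock(); np.savez('pose.npz',th=th,o=o+R@[.002,0])
stat()
plan([L(40,-22,250),L(40,-22,160)])
E
```

```text
t 2.58 tcp [ 0.4511 -0.2198  0.3594] local mm [-189.9   50.6] tipz 0.2814 turn needed deg 0.26 zaxis [ 0.001 -0.002 -1.   ] q [-0.58  0.25  1.76 -0.    1.13 -1.55] F [-1.2 -2.5 -0.9] w 0.00039411206734546916
[np.float64(0.598692476773912), np.float64(-0.4103253690035048), 0.25] n 5 per row [-1.47  4.59  2.2 ]
[np.float64(0.598692476773912), np.float64(-0.4103253690035048), 0.16] n 2 per row [ 0.01 -0.01  4.5 ]
```

Emit:
jog_arm(steps=[[0,-1.5,4.6,2.2,0.3],[0,-1.5,4.6,2.2,0],[0,-1.5,4.6,2.2,0],[0,-1.5,4.6,2.2,0],[0,-1.5,4.6,2.2,0]])

```text
time_s: 3.2
eef_pos: [0.6001, -0.4191, 0.248]
orientation: [0.002, 0.887, 0.463, 0.0]
contact_force: [-0.0, 1.2, 0.5]
width: 0.0007
```

Emit:
jog_arm(steps=[[0,0,0,4.5,0],[0,0,0,4,0],[0,0,0,0,0]])

```text
time_s: 3.58
eef_pos: [0.6008, -0.4215, 0.1564]
orientation: [0.0, 0.887, 0.462, -0.0]
contact_force: [-0.5, -0.4, 0.2]
width: -0.0
```

```bash
python3 - <<'E'
from h import *
stat()
plan([L(40,-22,117)])
for n,b in(('side',(230,165,370,285)),('top',(235,135,375,260))):
    crop(bot.grab_frame(n),*b,5,f'pics/{n}2.png')
E
```

```text
t 3.58 tcp [ 0.6008 -0.4215  0.1564] local mm [ 48.1 -30. ] tipz 0.0784 turn needed deg -0.27 zaxis [-0.001 -0.001 -1.   ] q [-0.7   0.78  1.38 -0.    0.98 -1.66] F [-0.5 -0.4  0.2] w -2.87372994876134e-05
[np.float64(0.598692476773912), np.float64(-0.4103253690035048), 0.117] n 1 per row [ 0.8  -0.81  3.94]
```

View pics/side2.png

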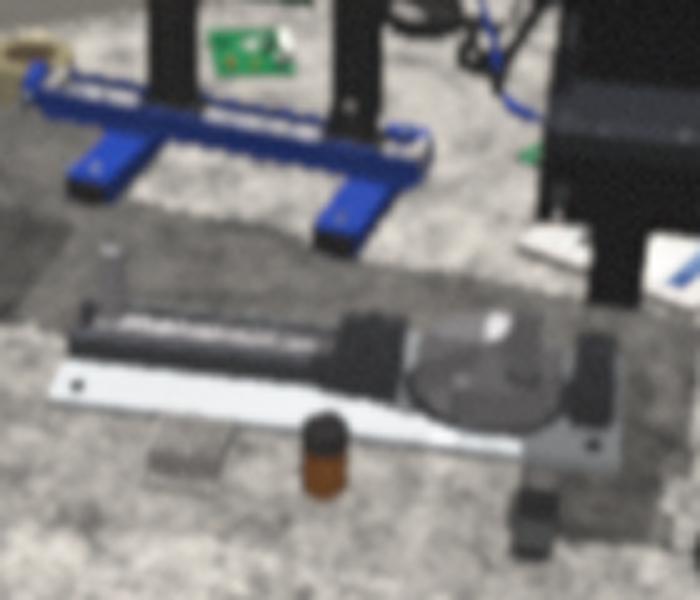

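View pics/top2.png

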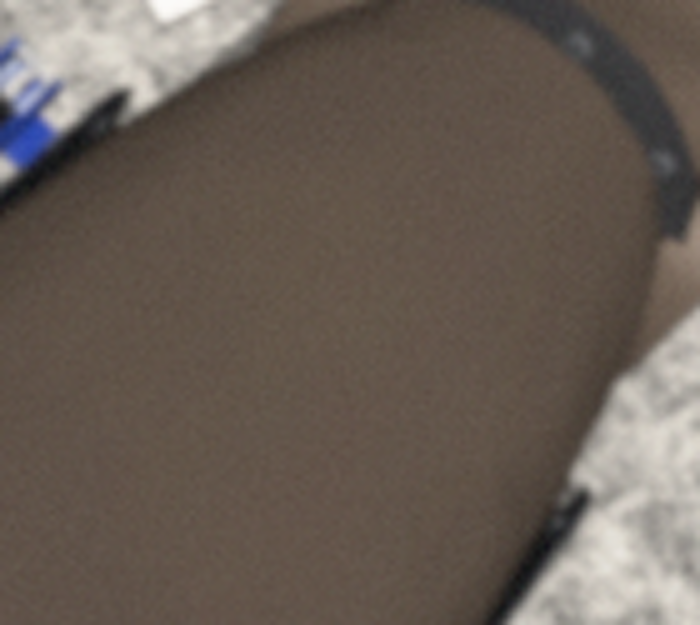

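The side view shows the fingertip end at about (615,303), beyond the pin top at (530,313) and above the keeper at (595,340). I'll check that against the tip's expected position and then descend.

```bash
python3 - <<'E'
from h import *
s,p,Rm=pose(); t=p+Rm@[0,0,.078]
print((w2px(bot.camera_model('side'),t)-[230,165])*5)
stat(); plan([L(42,-22,156),L(42,-22,117)])
E
```

```text
[[618.03298383 293.20913623]]
t 3.67 tcp [ 0.6019 -0.4222  0.1606] local mm [ 49.4 -30. ] tipz 0.0826 turn needed deg -0.25 zaxis [ 0.004 -0.005 -1.   ] q [-0.7   0.78  1.37 -0.    0.99 -1.66] F [-0.7  0.5  0.5] w 0.00036680933809826765
[np.float64(0.6003366585938025), np.float64(-0.41146408149713176), 0.156] n 1 per row [ 0.79 -0.74  0.45]
[np.float64(0.6003366585938025), np.float64(-0.41146408149713176), 0.117] n 1 per row [ 0.01 -0.02  3.9 ]
```

Emit:
jog_arm(steps=[[0,0.8,-0.7,0,0],[0,0,0,2,0],[0,0,0,0,0]])

```text
time_s: 4.05
eef_pos: [0.6016, -0.4111, 0.144]
orientation: [0.006, 0.887, 0.462, 0.002]
contact_force: [-0.0, 0.5, 0.5]
width: -0.0
```

```bash
python3 - <<'E'
from h import *
stat(); plan([L(42,-22,117)])
E
```

```text
t 4.05 tcp [ 0.6016 -0.4111  0.144 ] local mm [ 42.9 -21. ] tipz 0.066 turn needed deg -0.22 zaxis [ 0.009 -0.008 -1.   ] q [-0.69  0.78  1.41 -0.    0.94 -1.65] F [-0.   0.5  0.5] w -2.0202048450084094e-05
[np.float64(0.6003366585938025), np.float64(-0.41146408149713176), 0.117] n 1 per row [-0.1  -0.12  2.7 ]
```

Emit:
jog_arm(steps=[[0,0,-0.1,1.3,0],[0,0,0,1.2,0],[0,0,0,0,0]])

```text
time_s: 4.42
eef_pos: [0.601, -0.4108, 0.1173]
orientation: [0.006, 0.887, 0.462, 0.002]
contact_force: [-0.6, -0.7, 0.7]
width: 0.0001
```

```bash
python3 - <<'E'
from h import *
stat(); plan([L(42,-22,116)])
crop(bot.grab_frame('side'),230,165,370,285,5,'pics/side3.png');stat()
E
```

```text
t 4.42 tcp [ 0.601  -0.4108  0.1173] local mm [ 42.2 -21.1] tipz 0.0393 turn needed deg -0.23 zaxis [ 0.009 -0.008 -1.   ] q [-0.69  0.81  1.42 -0.    0.89 -1.65] F [-0.6 -0.7  0.7] w 0.0001314273554131782
[np.float64(0.6003366585938025), np.float64(-0.41146408149713176), 0.116] n 1 per row [-0.09 -0.02  0.13]
t 4.47 tcp [ 0.6012 -0.411   0.1179] local mm [ 42.4 -21.1] tipz 0.0399 turn needed deg -0.23 zaxis [ 0.009 -0.009 -1.   ] q [-0.69  0.81  1.42 -0.    0.89 -1.65] F [-0.1 -0.   0.1] w 0.00041367160974154274
```

View pics/side3.png

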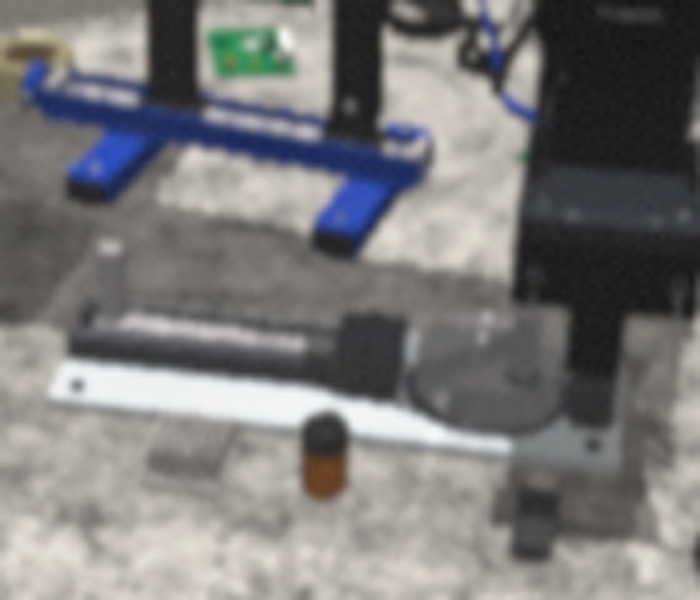

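The finger is behind the pin and just over the keeper. Now I'll push in the lock -x direction, which is tool -y.

Emit:
jog_arm(steps=[[0,0,-0.5,0.2,0],[0,0,-0.5,0,0],[0,0,-0.5,0,0],[0,0,-0.4,0,0]])

```text
time_s: 4.97
eef_pos: [0.5857, -0.4017, 0.1171]
orientation: [0.01, 0.887, 0.462, 0.003]
contact_force: [0.7, -3.3, -1.2]
width: 0.0005
```

```bash
python3 - <<'E'
from h import *
stat(); crop(bot.grab_frame('side'),230,165,370,285,5,'pics/side4.png')
E
```

```text
t 4.97 tcp [ 0.5857 -0.4017  0.1171] local mm [ 24.4 -22.3] tipz 0.0391 turn needed deg -0.23 zaxis [ 0.015 -0.015 -1.   ] q [-0.69  0.79  1.48 -0.    0.85 -1.65] F [ 0.7 -3.3 -1.2] w 0.00045496757584638443
```

View pics/side4.png

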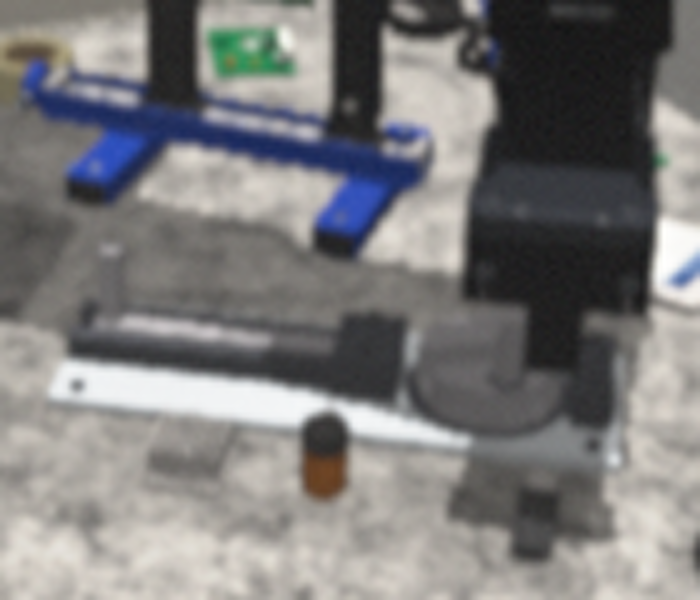

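The finger is touching the pin, with about 3 N. The tip is near x≈26 and the target is about 16, so I'll continue in small steps.

Emit:
jog_arm(steps=[[0,0,-0.4,0,0],[0,0,-0.4,0,0],[0,0,0,0,0]])

```text
time_s: 5.4
eef_pos: [0.5784, -0.3964, 0.1175]
orientation: [0.01, 0.887, 0.462, 0.003]
contact_force: [0.2, -0.1, 0.1]
width: 0.0007
```

```bash
python3 - <<'E'
from h import *
stat(); im=bot.grab_frame('side')
crop(im,290,215,360,270,10,'pics/side5.png')
a=overlay(im[:,:,::-1],bot.camera_model('side'),0,-168)
crop(a[:,:,::-1],290,215,360,270,10,'pics/side5o.png')
E
```

```text
t 5.4 tcp [ 0.5784 -0.3964  0.1175] local mm [ 15.4 -22.2] tipz 0.0395 turn needed deg -0.24 zaxis [ 0.015 -0.015 -1.   ] q [-0.69  0.78  1.51 -0.    0.83 -1.65] F [ 0.2 -0.1  0.1] w 0.0006707641686151979
```

View pics/side5.png

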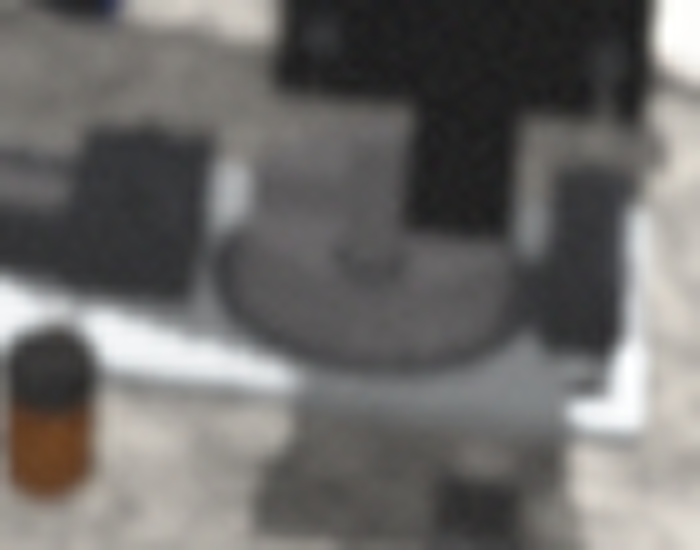

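View pics/side5o.png

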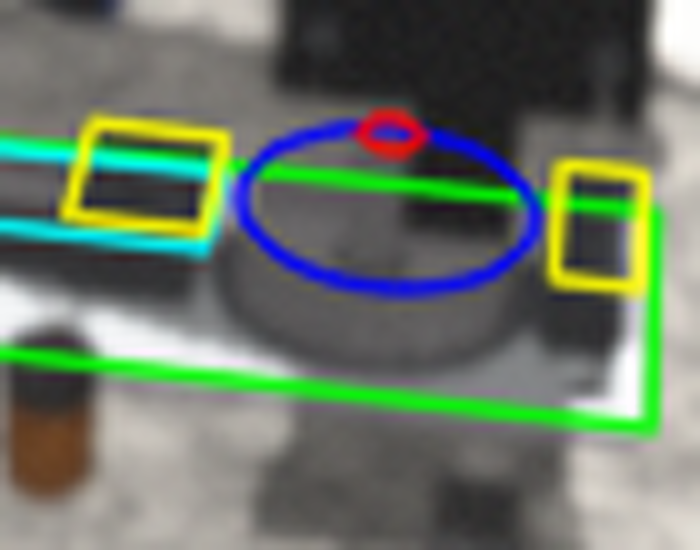

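The pin collar is now close to the disc's mid-line in the side view. I'll back off in +x, rise, and view the slot from the wrist camera.

Emit:
jog_arm(steps=[[0,0,1.2,0,0],[0,0,1.3,0,0],[0,0,1.5,-4,0],[0,0,1.5,-5,0],[0,0,1.5,-5,0]])

```text
time_s: 6.08
eef_pos: [0.6365, -0.4355, 0.257]
orientation: [0.004, 0.887, 0.462, 0.001]
contact_force: [-0.8, 0.9, -0.7]
width: 0.0003
```

Emit:
jog_arm(steps=[[0,0,1.5,-4,0],[0,0,0,0,0],[0,0,0,0,0]])

```text
time_s: 6.45
eef_pos: [0.6507, -0.4448, 0.302]
orientation: [0.007, 0.887, 0.463, 0.002]
contact_force: [-0.1, 0.6, -0.5]
width: 0.0004
```

```bash
python3 - <<'E'
from h import *
stat(); m=bot.camera_model('wrist'); im=bot.grab_frame('wrist')
cv2.imwrite('pics/w6.png',im[:,:,::-1])
cv2.imwrite('pics/w6o.png',overlay(im[:,:,::-1],m,0,-168))
E
```

```text
t 6.45 tcp [ 0.6507 -0.4448  0.302 ] local mm [102.4 -20.7] tipz 0.224 turn needed deg -0.2 zaxis [ 0.01 -0.01 -1.  ] q [-0.68  0.73  1.07 -0.    1.32 -1.64] F [-0.1  0.6 -0.5] w 0.00035309363062233003
```

View pics/w6.png

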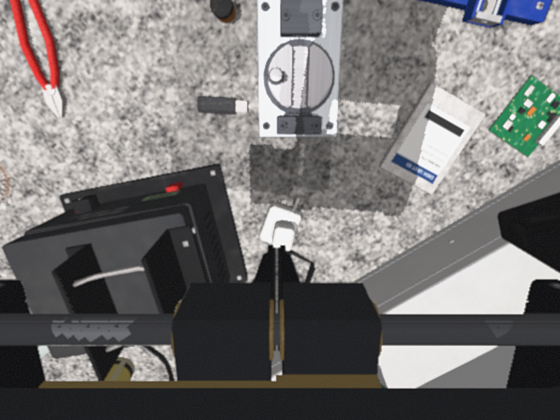

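View pics/w6o.png

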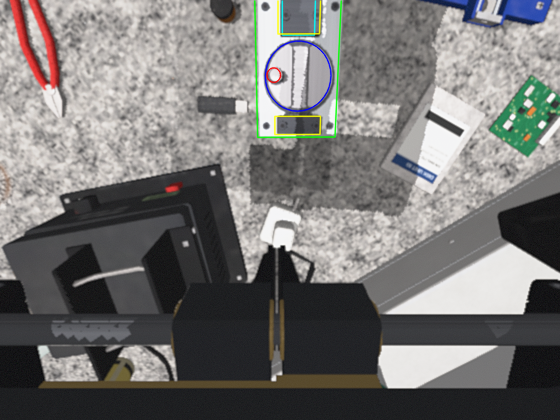

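The slot now runs nearly along the lock axis, with the disc centred at (299,75) and the pin at about (277,74). I'll zoom in for the angle.

```bash
python3 - <<'E'
from h import *
im=cv2.imread('pics/w6.png')[:,:,::-1]
crop(im,250,0,350,140,8,'pics/w6c.png')
a=cv2.imread('pics/w6c.png'); cv2.imwrite('pics/w6c.png',a[240:840])
E
```

```text
(no output)
```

View pics/w6c.png

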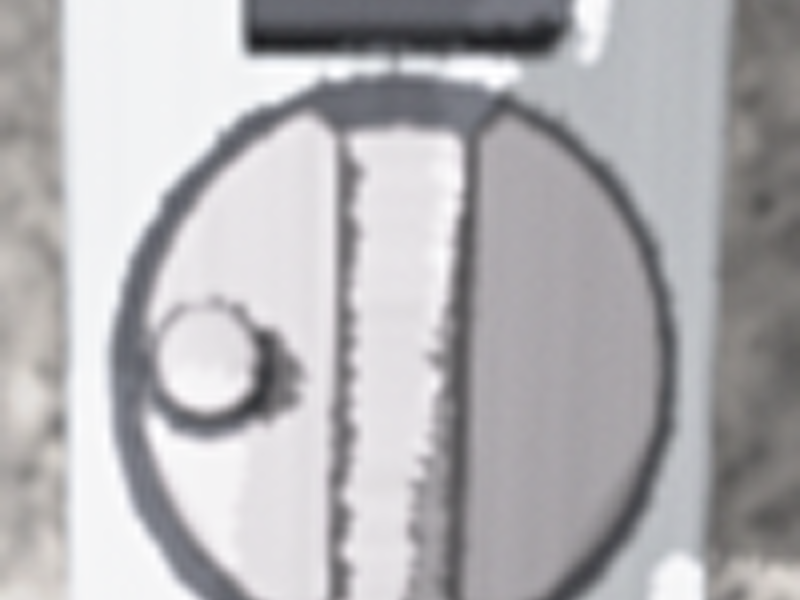

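The slot is within about 0.02 rad of the lock axis, judged against the plate edges. Next I'll go over to the tail, behind the post.

```bash
python3 - <<'E'
from h import *
stat(); plan([L(-200,0,300),L(-200,0,115)])
E
```

```text
t 6.5 tcp [ 0.6507 -0.4448  0.3022] local mm [102.4 -20.7] tipz 0.2242 turn needed deg -0.19 zaxis [ 0.01 -0.01 -1.  ] q [-0.68  0.73  1.07 -0.    1.32 -1.64] F [-0.5 -0.3  0.7] w 0.00027546294348111515
[np.float64(0.413916495816964), np.float64(-0.25559386974948234), 0.3] n 5 per row [ 0.39 -6.05 -0.04]
[np.float64(0.413916495816964), np.float64(-0.25559386974948234), 0.115] n 4 per row [ 0.01 -0.07  4.62]
```

Emit:
jog_arm(steps=[[0,0.4,-6,0,0],[0,0.4,-6,0,0],[0,0.4,-6,0,0],[0,0.4,-6,0,0],[0,0.4,-6,0,0]])

```text
time_s: 7.12
eef_pos: [0.4095, -0.2517, 0.2903]
orientation: [0.002, 0.887, 0.462, 0.0]
contact_force: [0.2, -0.7, 0.5]
width: 0.0008
```

Emit:
jog_arm(steps=[[0,0,0,4,0],[0,0,0,4,0],[0,0,0,2,0],[0,0,0,0,0]])

```text
time_s: 7.62
eef_pos: [0.4054, -0.2481, 0.1875]
orientation: [0.0, 0.887, 0.462, -0.0]
contact_force: [0.1, -0.2, -0.4]
width: 0.0007
```

```bash
python3 - <<'E'
from h import *
stat(); plan([L(-200,0,111)])
im=bot.grab_frame('side');crop(im,210,165,350,285,5,'pics/side7.png')
stat()
E
```

```text
t 7.62 tcp [ 0.4054 -0.2481  0.1875] local mm [-211.3    1.3] tipz 0.1095 turn needed deg -0.21 zaxis [-0.    -0.001 -1.   ] q [-0.69  0.43  2.03 -0.    0.68 -1.65] F [ 0.1 -0.2 -0.4] w 0.0006551986393088986
[np.float64(0.413916495816964), np.float64(-0.25559386974948234), 0.111] n 2 per row [-0.06  0.56  3.83]
t 7.67 tcp [ 0.4056 -0.2483  0.1883] local mm [-211.     1.3] tipz 0.1103 turn needed deg -0.21 zaxis [ 0.001 -0.001 -1.   ] q [-0.69  0.43  2.03 -0.    0.68 -1.65] F [-0.6  0.  -0.6] w 0.0004186234456358962
```

View pics/side7.png

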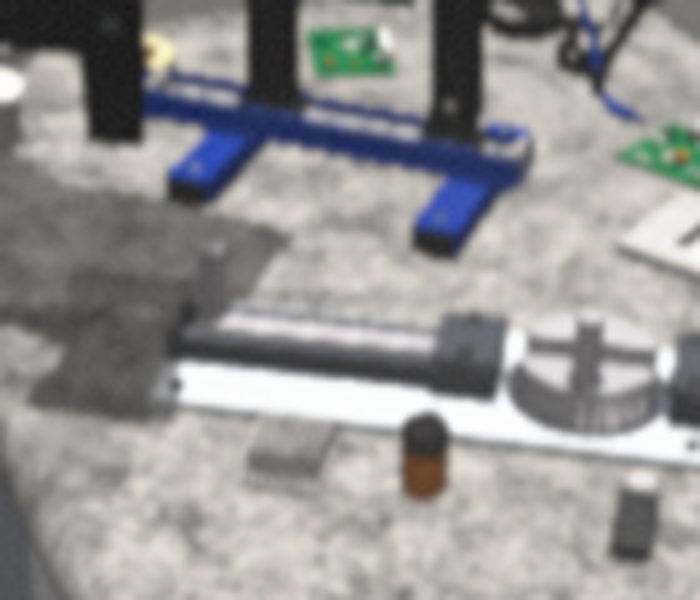

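The finger is behind the post with a clear gap, and the disc slot is lined up with the bar. Lowering now.

Emit:
jog_arm(steps=[[0,0,0.6,3,0],[0,0,0,2.5,0],[0,0,0,1.8,0],[0,0,0,0,0]])

```text
time_s: 8.18
eef_pos: [0.412, -0.2529, 0.1167]
orientation: [0.003, 0.887, 0.462, 0.001]
contact_force: [0.5, -0.4, 0.5]
width: 0.0005
```

```bash
python3 - <<'E'
from h import *
stat(); plan([L(-195,0,112)])
im=bot.grab_frame('side');crop(im,210,165,350,285,5,'pics/side8.png')
stat()
E
```

```text
t 8.18 tcp [ 0.412  -0.2529  0.1167] local mm [-203.     1.1] tipz 0.0387 turn needed deg -0.21 zaxis [ 0.004 -0.005 -1.   ] q [-0.69  0.57  2.07 -0.    0.5  -1.65] F [ 0.5 -0.4  0.5] w 0.00046311408006675177
[np.float64(0.4180269503666899), np.float64(-0.2584406509835496), 0.112] n 1 per row [-0.11  0.8   0.47]
t 8.22 tcp [ 0.4123 -0.2531  0.1173] local mm [-202.8    1.1] tipz 0.0393 turn needed deg -0.2 zaxis [ 0.005 -0.005 -1.   ] q [-0.69  0.57  2.07 -0.    0.5  -1.65] F [ 0.1 -0.6 -0.3] w 0.0005364459701652691
```

View pics/side8.png

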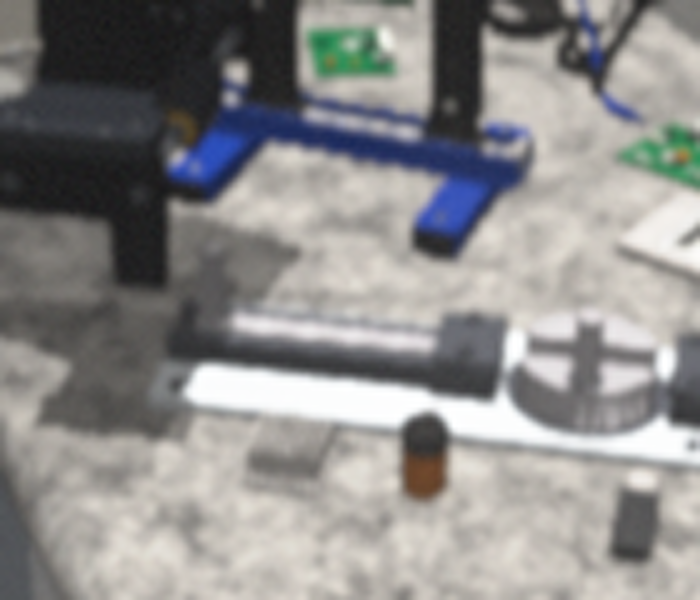

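The tip, around (140,283), is behind the post, which is in shadow near (208,290). Pushing along tool +y.

Emit:
jog_arm(steps=[[0,-0.1,0.6,0.4,0],[0,0,0.6,0,0],[0,0,0.8,0,0],[0,0,1,0,0],[0,0,1,0,0]])

```text
time_s: 8.85
eef_pos: [0.4472, -0.2788, 0.1161]
orientation: [0.005, 0.887, 0.462, 0.002]
contact_force: [-1.1, 0.1, 0.3]
width: 0.0005
```

```bash
python3 - <<'E'
from h import *
stat()
im=bot.grab_frame('side');crop(im,210,165,350,285,5,'pics/side9.png')
E
```

```text
t 8.85 tcp [ 0.4472 -0.2788  0.1161] local mm [-1.595e+02 -1.000e-01] tipz 0.0381 turn needed deg -0.2 zaxis [ 0.008 -0.007 -1.   ] q [-0.68  0.61  1.96 -0.    0.56 -1.64] F [-1.1  0.1  0.3] w 0.00045114656444527294
```

View pics/side9.png

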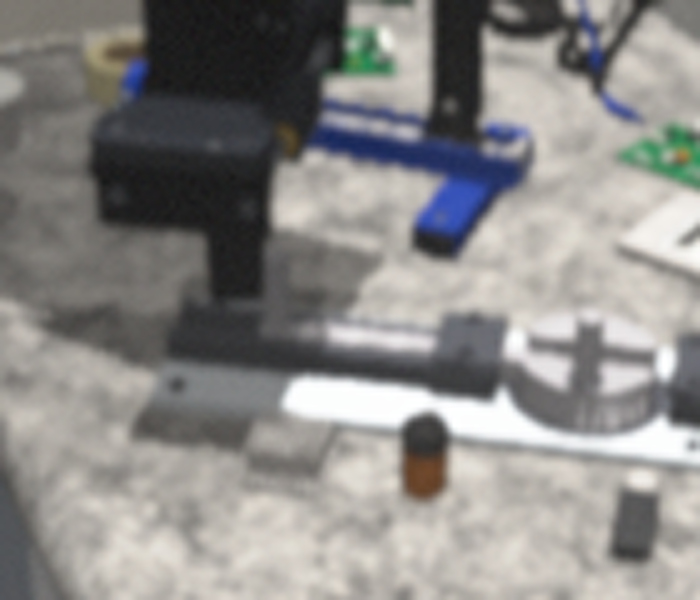

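The post is being pushed along at about 1 N. Continuing, with force checks.

Emit:
jog_arm(steps=[[0,0,1,0,0],[0,0,1,0,0],[0,0,1,0,0]])

```text
time_s: 9.28
eef_pos: [0.4742, -0.2977, 0.1165]
orientation: [0.005, 0.887, 0.462, 0.002]
contact_force: [-0.2, 0.3, -0.3]
width: 0.0003
```

```bash
python3 - <<'E'
from h import *
stat()
im=bot.grab_frame('side');crop(im,230,165,370,285,5,'pics/side10.png')
E
```

```text
t 9.28 tcp [ 0.4742 -0.2977  0.1165] local mm [-126.5   -0.3] tipz 0.0385 turn needed deg -0.2 zaxis [ 0.008 -0.008 -1.   ] q [-0.68  0.63  1.88 -0.    0.61 -1.64] F [-0.2  0.3 -0.3] w 0.00026424717066870064
```

View pics/side10.png

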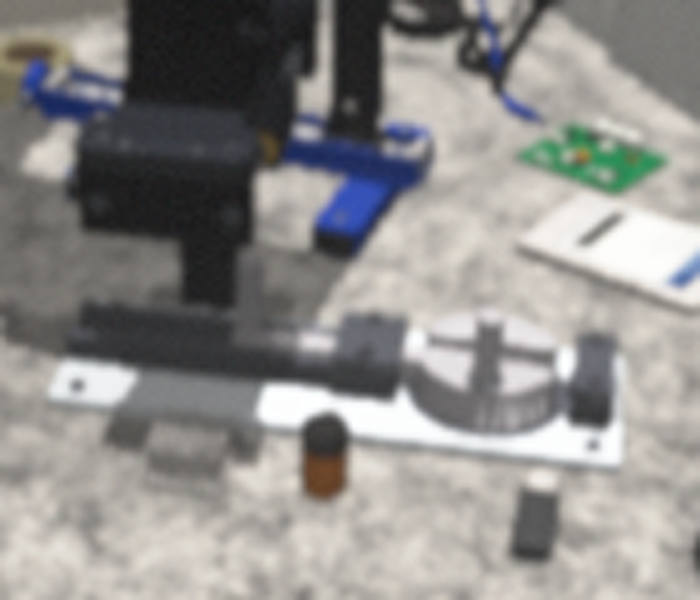

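Emit:
jog_arm(steps=[[0,0,0.9,0,0],[0,0,0.8,0,0],[0,0,0.6,0,0],[0,0,0.5,0,0]])

```text
time_s: 9.82
eef_pos: [0.4994, -0.3154, 0.1169]
orientation: [0.006, 0.887, 0.462, 0.002]
contact_force: [-0.6, 1.4, -0.3]
width: 0.0006
```

```bash
python3 - <<'E'
from h import *
stat()
E
```

```text
t 9.82 tcp [ 0.4994 -0.3154  0.1169] local mm [-95.6  -0.5] tipz 0.0389 turn needed deg -0.21 zaxis [ 0.009 -0.008 -1.   ] q [-0.67  0.66  1.8  -0.    0.66 -1.64] F [-0.6  1.4 -0.3] w 0.0005577093121157924
```

Emit:
jog_arm(steps=[[0,0,0.3,0,0],[0,0,0.3,0,0]])

```text
time_s: 10.07
eef_pos: [0.5028, -0.3176, 0.1166]
orientation: [0.003, 0.887, 0.463, 0.001]
contact_force: [-17.8, 9.9, 13.3]
width: -0.0002
```

Emit:
jog_arm(steps=[[0,0,0.3,0,0]])

```text
time_s: 10.2
eef_pos: [0.5032, -0.3178, 0.1165]
orientation: [-0.001, 0.887, 0.463, -0.001]
contact_force: [-12.7, 9.2, 10.9]
width: 0.0003
```

```bash
python3 - <<'E'
from h import *
stat()
im=bot.grab_frame('side');crop(im,230,165,370,285,5,'pics/side11.png')
E
```

```text
t 10.2 tcp [ 0.5032 -0.3178  0.1165] local mm [-91.2  -0.3] tipz 0.0385 turn needed deg -0.17 zaxis [-0.003  0.    -1.   ] q [-0.67  0.67  1.78 -0.    0.69 -1.63] F [-12.7   9.2  10.9] w 0.0002565093303974719
```

View pics/side11.png

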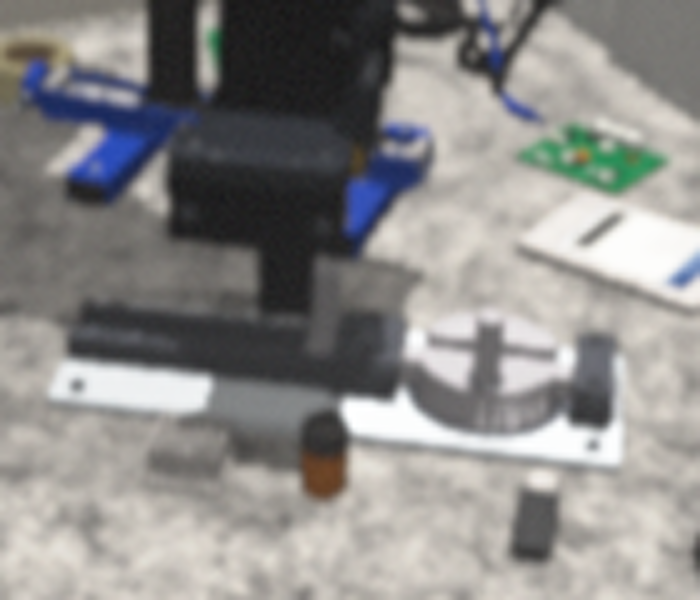

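The post met a hard stop at about 20 N with the TCP at x=-91, which puts the post at about -75. That matches the strap. I'll back off straight, then rise and verify.

Emit:
jog_arm(steps=[[0,0,-0.5,0,0],[0,0,-1.5,0,0],[0,0,-2,0,0],[0,0,-2,-4,0],[0,0,-2,-5,0]])

```text
time_s: 10.88
eef_pos: [0.4362, -0.271, 0.2058]
orientation: [-0.002, 0.887, 0.463, -0.002]
contact_force: [0.1, -0.1, -0.1]
width: 0.0005
```

Emit:
jog_arm(steps=[[0,0,-3,-5,0],[0,0,-3,-4,0],[0,0,0,0,0],[0,0,0,0,0]])

```text
time_s: 11.38
eef_pos: [0.386, -0.2359, 0.302]
orientation: [0.002, 0.887, 0.463, 0.0]
contact_force: [0.2, -0.8, 0.5]
width: 0.0007
```

```bash
python3 - <<'E'
from h import *
stat()
im=bot.grab_frame('side')
crop(im,230,165,370,285,5,'pics/side12.png')
s=bot.camera_model('side'); crop(overlay(im[:,:,::-1],s,0,-74)[:,:,::-1],230,165,370,285,5,'pics/side12o.png')
crop(bot.grab_frame('top'),235,135,375,260,5,'pics/top12.png')
E
```

```text
t 11.38 tcp [ 0.386  -0.2359  0.302 ] local mm [-234.2    0.3] tipz 0.224 turn needed deg -0.19 zaxis [ 0.002 -0.004 -1.   ] q [-0.69  0.23  1.95 -0.    0.95 -1.66] F [ 0.2 -0.8  0.5] w 0.0007180119703351014
```

View pics/side12.png

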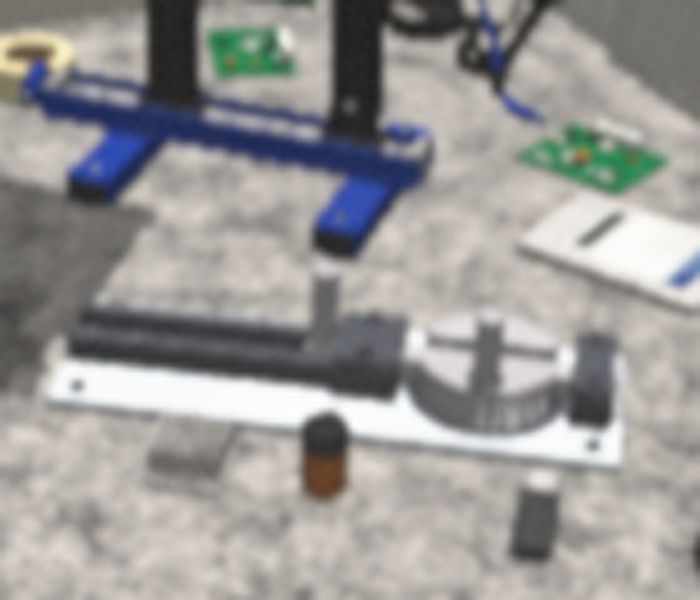

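View pics/top12.png

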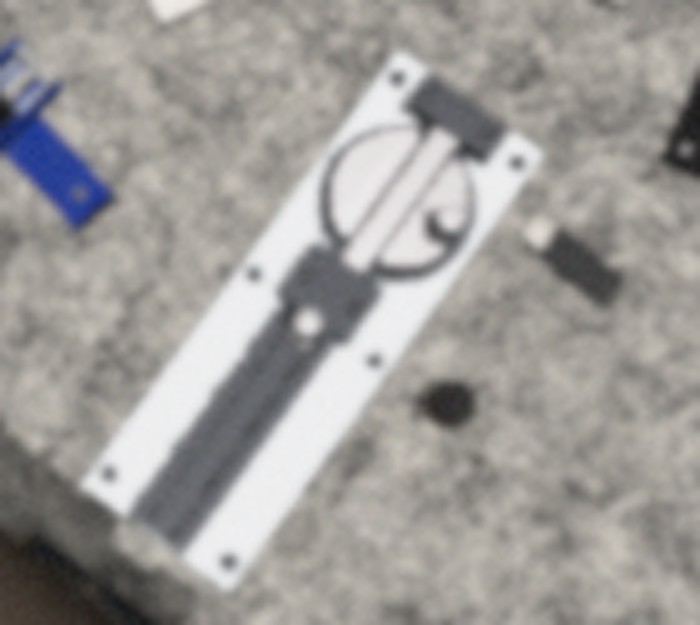

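The top view shows the bar running right through the slot into the keeper, with the post at the strap, crop (308,320). The jar, stick and heat sink haven't moved. One numeric check, then I hand in.

```bash
python3 - <<'E'
from h import *
o,R,th=lock()
for n,uv in(('top',np.array([308,321])/5+[235,135]),('side',np.array([326,266])/5+[230,165])):
    print(n,(1000*R.T@(px2w(bot.camera_model(n),uv,.062)[0][:2]-o)).round(1))
stat(); print(bot.hand_in())
E
```

```text
top [-75.1   0.4]
side [-74.5   1.9]
t 11.47 tcp [ 0.3861 -0.2359  0.3014] local mm [-234.1    0.3] tipz 0.2234 turn needed deg -0.19 zaxis [ 0.001 -0.003 -1.   ] q [-0.69  0.23  1.95 -0.    0.95 -1.66] F [ 0.4  0.3 -0.8] w 0.00012223982331402352
the job is handed in; nothing more can be done
None
```

The shaft is locked, and I handed the job in at about 11.5 s; no verdict was reported. I pushed the turning pin clockwise until the slot lined up. I then pushed the bar by its post through the disc into the keeper, until it stopped hard at about 20 N.

**Last checks:**
- **Post:** it measured x = -75.1 mm in the top view and -74.5 mm in the side view, where home is -74. That puts the nose at about 51 mm past the disc's axis, against the 46 mm required.
- **Disc:** the slot was within about 0.02 rad of line before the bar went in. Afterwards the top view showed the bar running right through the slot into the keeper.
- **Loose things:** the jar, memory stick and heat sink looked unmoved in the last pictures. I did not check the cutters, spool and tape roll again at the end, but the hand never went down near them.
- **Hand:** it was clear, with the fingertips 22 cm above the bench and no contact force beyond noise.

**Disagreement:** the camera views differed by 2 to 3 mm on where the lock sits along the channel. I corrected the lock's position by 2 mm, although a later side view looked closer to the uncorrected position. The hard stop came where the corrected position put the strap.

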